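# Shut the dust sampler, draw its filter plate and hold it over the dish

### The arm

A 6-joint arm with a two-finger parallel gripper is mounted at the origin on a cart in front of the work surface, level with it; the furniture and walls round the work are solid. World frame = base frame: x ahead of the robot, y to its left, z up, the work surface at z = 0. Lengths are in m, angles in rad, forces in N, time in s.
With the tool pointing down it reaches from about 0.35 to 0.725 m from the base axis. Payload 6 kg.
Tool frame: the origin (TCP) lies where the fingers leave the gripper's body, on its centre line; the fingertips stand ahead of it and the grasp point (between the pads) lies 54 mm ahead of it (robot.tips_ahead is the z of the fingertips in the tool frame, in m); z points along the fingers, y is the line along which they close (so a half turn about z gives the same grasp; the last joint's range is limited). The gripper opens to 85 mm and grips with 20 to 120 N. Pads are 22 mm wide; open, the fingers measure 114 mm over their backs; the gripper's body (76 mm by 85 mm) begins 54 mm behind the grasp point. The pads swing forward as they close: fully open they stand 13 mm farther back than shut.
Start: joints at [-0.802, 0.04, 0.085, 0, -1.615, -0.334], TCP at [0.253, -0.544, 0.304] pointing down, gripper open.
Joint ranges: [-2.56, 2.56], [-1.29, 2.01], [-1.08, 1.49], [-3.29, 1.98], [-2.81, -0.18], [-2.99, 2.99]. Speed limits (rad/s): [2.57, 2.57, 3.01, 3.14, 3.14, 3.14].

### API

Orientations are given as a unit quaternion [x, y, z, w].
In Python, from workcell import readout, eyes, order, spotter, robot gives the robot as it stands.
- The arm moves only by the tool arm_command, never from a script. Its argument "deltas" is a list of rows, each a list of 3 entries, a list of its own where there are three numbers: the shift along the tool's x, y, z in mm, then the turn, a rotation vector about the tool's x, y, z in degrees, then the gripper command: -1 is shut, 1 is fully open, values between are in proportion. A call has 1 to 20 rows; each row is the pose to reach, as a shift and turn from the pose commanded when the call began, along the tool's axes at that moment; what a row does not reach only later rows make up. A row lasts 1/8 s, in which the tool goes at most 62.5 mm and 10.7 degrees, less where a joint would pass 70% of its speed; a pose out of reach is approached as far as the arm can. A call with a gripper value outside its range is refused whole. The fingers move at their own pace and stop on an object; "squeeze" is the grip in N (left out, the last holds). Time passes only in rows, so rows that repeat a pose let the fingers close. It gives the time, the measured TCP pose, the force, the opening and the grip force at its end, in the units of the state.
- readout.sense(): the state, without advancing time (a new reading comes with each control period).
- eyes.snapshot(name): name is "side" or "top"; returns (picture, depth): 400x640x3 uint8, red, green, blue; 400x640 float32, m along the optical axis (not along the pixel's ray), 0 where there is no reading.
- eyes.camera_model(name): a dict with "vertical_fov" (degrees; the focal length in pixels is half the picture's height over the tangent of half this angle, whatever the lens; pixels are square), "cx", "cy" (the principal point, pixels), "R" (3x3) and "t" (3): a world point X has camera coordinates R X + t. Camera axes: x right, y down, z forward; pixel columns grow to the right and rows downward; lengths in m; the calibration is good to about 2 mm. A picture is of the moment at which its call begins. camera_model takes no time and is no camera call.
- order.job_done(): hands the job in; it is judged then, once.
Trained networks look in the newest picture that a camera, given by its name, has taken for a name from the list of things; names that differ only in an ending like _2 or _b are one class to them, and where a whole thing is asked for, a point or a joint stands for the part that bears it (a point fixed in the world has none). Each returns a list of dicts, best first, with "score" (0 to 1); they miss things now and then, are a little off and sometimes report something else, mostly with a low value. They report only what shows in the picture. A call takes as long as a camera call. They do not tell look-alikes from the thing itself.
- spotter.outline_of(camera, query): "region" (400x640 bool, what is visible of it) and "rect" ([left, top, width, height] in pixels, round what is visible of it).
The state is a dict: "clock": time; "q": joint angles; "qvel": joint speeds; "joint_torque": joint torques, N m; "position": TCP position; "tool_rot": TCP orientation; "ft_force": force on the tool from outside, world axes, zero at the start; "torque": the same for the moment, N m; "grip_width": opening from 0.0 (shut) to 1.0 (fully open); "finger_force": force on a finger pad.
Only numpy, scipy, OpenCV 4.12 (cv2) and the standard library are available. Lean on these libraries where they do the work, as an engineer would, in place of code of your own. Each camera call takes 0.05 s, during which the arm holds its last target. There are 200 camera calls.

### The job

The dust sampler on the bench has just been loaded: push its open drawer fully shut, then lift the cover flap on its top up and back until it stands about upright or beyond and let it stay there, draw the hidden filter plate straight up out of its slot by its tab, and carry it to the shallow metal weighing dish. Finish while still holding the plate, upright and still, low over the middle of the dish with its lower edge a few centimetres above the rim, so that any loose dust falls into the dish; do not let go or touch the dish with it, and leave the flap open and the drawer shut. Leave the dish and the other things on the bench where they are.

Things in the scene. Friction and masses are not known exactly. Their poses are not given: they have to be found in the camera images.
- sampler: White and grey dust sampler, a box 150 (x) x 130 (y) x 70 mm, fixed, turned at most 0.3 rad; drawer low in front, grey hood-shaped flap over the rear of the top, 142 mm high with its tab. Origin: centre of its underside; x to its rear (away from the robot), y to its left, z up. Under the flap the deck is at z 70; the plate's slot in it at x +10, y 0: 12 (x) x 60 (y) mm, floor at z 20.
- sampler_drawer (a joint): How far the drawer is out towards the sampler's front (its -x), m: 0 fully shut (a hard stop), 0.05 fully out; starts 0.022 to 0.040. It slides with about 1 N of friction and stays where it is left. A crucible is fixed in it.
- drawer_face (a point): Middle of the drawer's flat outer front face, 35 mm above the bench; the face is 118 mm wide (y) and stands from z 11 to z 58. Axes as the sampler's; it is pushed along +x. Shut, it lies 83 mm in front of the sampler's origin.
- sampler_flap (a joint): Opening angle of the cover flap, rad: 0 shut, 1.57 hood standing on end, 1.75 stop. Its hinge axis is the sampler's y, through flap_hinge. The hinge is stiff (about 0.15 N m): the flap stays at any angle at which it is left.
- flap_tab (a point): Grip point of the flap's upright finger tab near the flap's front edge: 8 mm thick (x), 30 mm wide (y), 30 mm tall; the point is 12 mm below its tip, 18 mm above the flap's top. Shut, it lies 85 mm in front of the hinge axis and 58 mm above it; it swings up and to the rear. Pinched across the 30 mm width, it can pivot between the fingers while the hand stays pointing down.
- flap_hinge (a point): Point on the flap's hinge axis, mid rear upper edge: sampler x +72, y 0, z 72. The flap is a hood 100 mm long (from the hinge forward), 120 mm wide, 40 mm high, open below and at the rear, walls 4 mm.
- filter_plate_center (a point): Middle of the filter plate, half-way up its 80 mm: the underside is 40 mm below, the top of its grip tab 40 mm above. Loose perforated steel plate, about 90 g, upright in the slot under the flap. Axes: x through its thickness, y along its width, z up. In the slot only the tab stands above the deck; it is free of the slot once raised 50 mm.
- weigh_dish: Loose round shallow aluminium weighing dish, 59 mm across, 13 mm high, on the bench to the left or the right of the sampler. Origin: centre of its underside.
- match_box: Bystander: small match box 36 x 52 x 15 mm, on the other side of the sampler from the dish. Origin: centre of its underside.
- beaker: Bystander: glass beaker 54 mm across, 68 mm high. Origin: centre of its underside.
- bench_timer: Bystander: grey timer 62 x 66 x 19 mm, near the front edge. Origin: centre of its underside.
- tape_roll: Bystander: roll of black tape 62 mm across, 19 mm high, near the front edge. Origin: centre of its underside.
- weight_big: Bystander: brass weight 22 mm across, 36 mm high. Origin: centre of its underside.
- weight_small: Bystander: brass weight 18 mm across, 28 mm high. Origin: centre of its underside.
- filter_plate: The same filter plate: the plate proper is 8 mm thick (x), 56 mm wide (y), 50 mm high; in the middle of its upper edge stands the grip tab, 10 mm thick (x), 26 mm wide (y), 30 mm high. Origin: centre of its underside.
Things that resemble listed ones, but are neither listed nor needed, are in the scene too. Leave any blue or red look-alike of the weigh_dish alone.

How it is judged:
On the way, in this order (a step that is already met when the one before it is completed fails the run):
1. the drawer is pushed fully shut (within 4 mm) (value of joint sampler_drawer below 0.004 m), for 0.2 s.
2. the cover flap is lifted to at least 1.2 rad, the drawer still shut (value of joint sampler_flap above 1.2 rad and value of joint sampler_drawer below 0.004 m), for 0.2 s.
3. the plate is held clear above its slot, in the fingers (z of filter_plate_center in the frame of sampler above 0.115 m and contact force between filter_plate and the fingers above 0.5 N), for 0.1 s.
At the end, for the whole second after the job is handed in: Drawer within 4 mm of shut; flap open by at least 1.2 rad; the plate held still in the fingers and not touching the dish, within 0.25 rad of upright, its middle within 25 mm (seen from above) of the dish's middle and its lower edge 20 to 90 mm above the bench (all of step 2 and horizontal distance between filter_plate_center and weigh_dish below 0.025 m and height (world z) of filter_plate_center between 0.06 and 0.13 m and angle between filter_plate_center's own z axis and vertical below 0.25 rad and linear speed of filter_plate below 0.03 m/s and contact force between filter_plate and the fingers above 0.5 N and contact force between filter_plate and weigh_dish below 0.05 N); the arm keeps its last pose, push and grip.
It fails at once if the plate touches the dish (contact force between filter_plate and weigh_dish above 0.5 N).
It fails at once if the weighing dish is shifted by more than 20 mm (distance of weigh_dish from where it was at the start of the episode above 0.02 m).
It fails at once if a bystander is shifted by more than 30 mm (distance of any of match_box, beaker, bench_timer, tape_roll, weight_big, weight_small from where it was at the start of the episode above 0.03 m).
It also fails if it takes over 64 s, if anything falls off the work surface, if the arm or the gripper's body presses on something with over 40 N, if the wrist force passes 120 N, or if a joint passes its speed limit or range.

## Working session

There is one attempt and no reset: what is moved stays moved. The work goes in short steps, Python scripts to look and compute and a tool call to move; the robot and the scene stay as the last step left them, time stands still between calls to the robot, and variables do not carry over. Pictures are saved under pics/ and viewed, at most 10 in all, crops included, and the job is handed in when it is done.

Besides the shell and the picture viewer there is one more tool, called in YAML: its name, and indented under it one key for each argument. arm_command: Moves the arm, as the interface text tells. Its arguments: {"type":"object","properties":{"deltas":{"type":"array"},"squeeze":{"type":"number"}},"required":["deltas"]}

```bash
mkdir -p pics; cat > h.py <<'E'
import numpy as np, cv2
from workcell import readout, eyes, order, spotter, robot
def cam(n):
    m=eyes.camera_model(n); f=200/np.tan(np.radians(m["vertical_fov"])/2)
    return f,m["cx"],m["cy"],np.array(m["R"]),np.array(m["t"])
def cloud(n,d):
    f,cx,cy,R,t=cam(n); v,u=np.mgrid[:400,:640]
    P=np.stack([(u-cx)/f*d,(v-cy)/f*d,d],-1)
    P=(P-t)@R; P[d<=0]=np.nan; return P
def snap(n,save=None):
    im,d=eyes.snapshot(n)
    if save: cv2.imwrite('pics/'+save,im[...,::-1])
    return im,cloud(n,d)
E
python3 - <<'E'
from h import *
print(readout.sense(), robot.tips_ahead)
for n in("top","side"):
    im,P=snap(n,n+'0.png'); np.save(n+'0.npy',P)
    for q in ["sampler","drawer_face","flap_tab","weigh_dish","match_box","beaker","bench_timer","tape_roll","weight_big","weight_small"]:
        for o in spotter.outline_of(n,q)[:3]:
            X=P[o["region"]]; X=X[~np.isnan(X[:,0])]
            if len(X): print(n,q,round(o["score"],2),o["rect"],np.median(X,0).round(3),np.percentile(X,2,0).round(3),np.percentile(X,98,0).round(3))
E
```

```text
{'clock': 0.0, 'q': array([-8.02280374e-01,  4.08423117e-02,  8.38154470e-02, -4.91306235e-04,
       -1.61549309e+00, -3.33676717e-01]), 'qvel': array([ 2.24860482e-04,  1.47146291e-03, -3.79670845e-04,  9.46339720e-05,
        1.00252931e-03,  1.27913124e-03]), 'joint_torque': array([ 2.50598032e-04, -3.68203998e+01,  3.47420025e+01,  6.93244904e+00,
       -5.40756082e-03,  4.52807524e-05]), 'position': array([ 0.25275541, -0.543949  ,  0.30285859]), 'tool_rot': array([-2.15721136e-01,  9.76454601e-01,  8.62727422e-04, -2.42180067e-04]), 'ft_force': array([-0.41350161, -1.08254071,  0.61658121]), 'torque': array([-0.01661709,  0.02104493, -0.00136591]), 'finger_force': 0.0, 'grip_width': 1.0005377503432458} 0.0726
top sampler 0.81 [284.9, 155.4, 54.2, 67.6] [0.56  0.073 0.106] [0.475 0.003 0.012] [0.654 0.142 0.12 ]
top drawer_face 0.83 [284.8, 202.8, 35.9, 19.4] [0.491 0.1   0.023] [0.461 0.05  0.01 ] [0.517 0.153 0.063]
top flap_tab 0.66 [289.2, 154.7, 49.2, 41.0] [0.596 0.064 0.113] [0.543 0.006 0.092] [0.649 0.126 0.138]
top weigh_dish 0.71 [436.9, 210.2, 21.9, 19.5] [ 0.466 -
[... 1485 characters left out ...]
31   0.015]
side weigh_dish 0.57 [334.0, 277.3, 20.9, 14.2] [ 0.367 -0.294  0.005] [ 0.336 -0.326 -0.001] [ 0.388 -0.274  0.015]
side weigh_dish 0.53 [341.4, 255.7, 11.8, 10.8] [ 0.436 -0.223  0.005] [ 0.411 -0.259 -0.001] [ 0.458 -0.208  0.016]
side match_box 0.74 [300.3, 250.3, 17.1, 17.0] [ 0.344 -0.156  0.016] [ 0.317 -0.182 -0.   ] [ 0.373 -0.124  0.021]
side beaker 0.48 [411.2, 250.1, 7.5, 6.2] [ 0.598 -0.343  0.031] [ 0.458 -0.453  0.02 ] [ 0.601 -0.333  0.155]
side bench_timer 0.66 [252.9, 204.5, 19.4, 13.4] [0.354 0.197 0.015] [ 0.326  0.172 -0.002] [0.39  0.242 0.02 ]
side tape_roll 0.54 [302.1, 249.0, 17.1, 16.0] [ 0.346 -0.155  0.014] [ 0.317 -0.182 -0.002] [ 0.382 -0.101  0.02 ]
```

```bash
python3 - <<'E'
import cv2,numpy as np
from scipy.optimize import minimize
a=cv2.imread('pics/top0.png')[130:280,200:480]; b=cv2.imread('pics/side0.png')[150:300,230:440]
a=cv2.resize(a,None,fx=2.85,fy=2.0*1.425,interpolation=3)
cv2.imwrite('pics/topc.png',a); cv2.imwrite('pics/sidec.png',cv2.resize(b,None,fx=3.6,fy=3.6,interpolation=3))
for n in('top','side'):
    P=np.load(n+'0.npy').reshape(-1,3); P=P[~np.isnan(P[:,0])]
    box=(P[:,0]>.4)&(P[:,0]<.7)&(P[:,1]>-.05)&(P[:,1]<.2)
    P=P[box]
    for nm,lo,hi in(('tab',.122,.16),('flaptop',.1,.118),('body',.064,.078)):
        Q=P[(P[:,2]>lo)&(P[:,2]<hi)]
        print(n,nm,len(Q),Q.mean(0).round(4),[ [round(float(x),4) for x in y] if hasattr(y,'__len__') else round(float(y),2) for y in cv2.minAreaRect((Q[:,:2]).astype(np.float32))])
E
```

```text
top tab 38 [0.5644 0.0741 0.14  ] [[0.5649, 0.0741], [0.0277, 0.0077], 73.19]
top flaptop 1317 [0.5989 0.064  0.1124] [[0.5992, 0.065], [0.1209, 0.1009], 73.39]
top body 746 [0.533  0.0792 0.0708] [[0.5612, 0.0762], [0.1305, 0.1792], 73.25]
side tab 30 [0.5616 0.0706 0.134 ] [[0.5635, 0.0734], [0.0339, 0.0084], 72.23]
side flaptop 420 [0.5917 0.0511 0.1107] [[0.597, 0.0625], [0.1268, 0.1039], 73.11]
side body 353 [0.5429 0.0562 0.0699] [[0.576, 0.0676], [0.1376, 0.1519], 73.39]
```

View pics/topc.png

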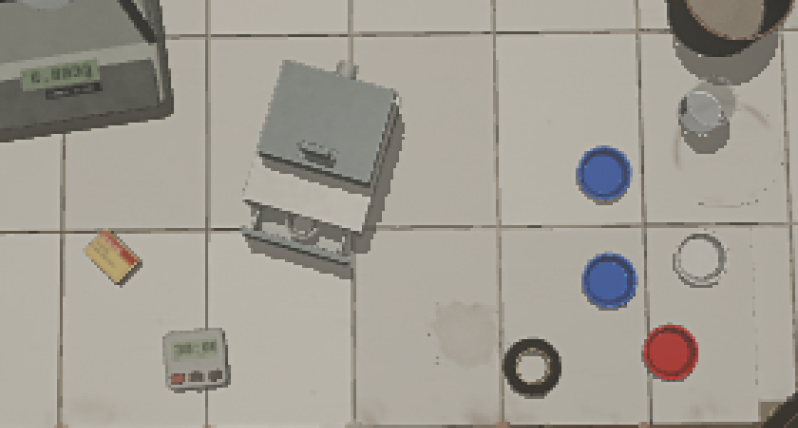

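View pics/sidec.png

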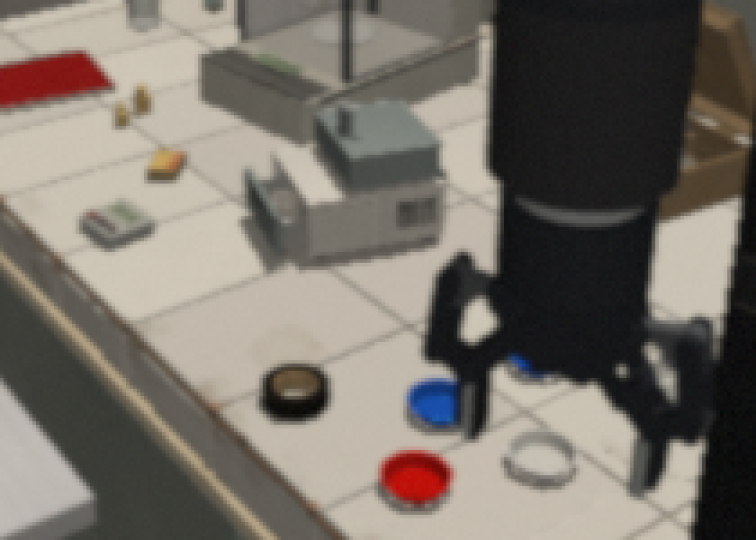

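```bash
cat >> h.py <<'E'
from scipy.spatial.transform import Rotation as Ro
O=np.array([.5781,.0713,0]); YAW=np.radians(73.3)-np.pi/2
S=Ro.from_euler('z',YAW).as_matrix()
def W(p): return O+S@np.array(p)/1000.   # sampler mm -> world m
def delta(tcp, yaw=np.radians(73.3), cur=None, rot=None):
    s=readout.sense(); R=Ro.from_quat(s["tool_rot"]) if rot is None else rot
    c=s["position"] if cur is None else cur
    d=R.inv().apply(np.array(tcp)-c)*1000
    y=np.array([np.cos(yaw),np.sin(yaw),0]); z=np.array([0,0,-1.]); T=Ro.from_matrix(np.c_[np.cross(y,z),y,z])
    return d.round(1), np.degrees((R.inv()*T).as_rotvec()).round(2)
E
python3 - <<'E'
from h import *
print(delta(W([-170,0,200])))
P=np.load('top0.npy').reshape(-1,3); Q=(np.r_[P,np.load('side0.npy').reshape(-1,3)]-O)@S*1000
m=(abs(Q[:,1])<55)&(Q[:,2]>25)&(Q[:,2]<54)&(Q[:,0]<-80)&(Q[:,0]>-150); print(np.percentile(Q[m,0],[1,5,25,50,75]))
E
```

```text
(array([-427.2,  534. ,  103.9]), array([ 1.000e-02, -0.000e+00,  4.161e+01]))
[-111.15148176 -110.19075575 -109.18534458  -94.70718455  -87.53694508]
```

arm_command:
  deltas:
    - [[-427,534,104],[0,0,41.6],-1]
    - [[-427,534,104],[0,0,41.6],-1]
    - [[-427,534,104],[0,0,41.6],-1]
    - [[-427,534,104],[0,0,41.6],-1]
    - [[-427,534,104],[0,0,41.6],-1]
    - [[-427,534,104],[0,0,41.6],-1]
    - [[-427,534,104],[0,0,41.6],-1]
    - [[-427,534,104],[0,0,41.6],-1]
    - [[-427,534,104],[0,0,41.6],-1]
    - [[-427,534,104],[0,0,41.6],-1]
    - [[-427,534,104],[0,0,41.6],-1]
    - [[-427,534,104],[0,0,41.6],-1]
    - [[-427,534,104],[0,0,41.6],-1]
    - [[-427,534,104],[0,0,41.6],-1]
    - [[-427,534,104],[0,0,41.6],-1]
    - [[-427,534,104],[0,0,41.6],-1]
  squeeze: 40

```text
clock: 3.1
position: [0.4151, 0.1194, 0.2003]
tool_rot: [0.146, 0.989, 0.0, 0.0]
ft_force: [-0.6, 0.1, -0.7]
grip_width: 0.003
finger_force: 0.0
```

arm_command:
  deltas:
    - [[0,0,50],[0,0,0],-1]
    - [[0,0,100],[0,0,0],-1]
    - [[-20,0,100],[0,0,0],-1]
    - [[-35,0,100],[0,0,0],-1]
    - [[-50,0,100],[0,0,0],-1]
    - [[-58,0,100],[0,0,0],-1]
    - [[-64,0,100],[0,0,0],-1]
    - [[-68,0,100],[0,0,0],-1]
    - [[-72,0,100],[0,0,0],-1]
    - [[-72,0,100],[0,0,0],-1]

```text
clock: 4.35
position: [0.4843, 0.0994, 0.1]
tool_rot: [0.145, 0.989, 0.0, 0.0]
ft_force: [0.3, 0.0, 0.3]
grip_width: -0.004
finger_force: 0.0
```

Continue pushing gently, row by row.

arm_command:
  deltas:
    - [[-2,0,0],[0,0,0],-1]
    - [[-4,0,0],[0,0,0],-1]
    - [[-6,0,0],[0,0,0],-1]
    - [[-8,0,0],[0,0,0],-1]
    - [[-8,0,0],[0,0,0],-1]
    - [[-8,0,0],[0,0,0],-1]

```text
clock: 5.1
position: [0.4893, 0.0979, 0.0999]
tool_rot: [0.145, 0.989, 0.0, -0.003]
ft_force: [-20.7, 6.1, 12.7]
grip_width: -0.003
finger_force: 10.9
```

```bash
python3 - <<'E'
from h import *
print(((readout.sense()["position"]-O)@S*1000).round(1))
for n in("top","side"):
    im,P=snap(n); Q=((P-O)@S*1000).reshape(-1,3)
    if n=="side": cv2.imwrite('pics/s1.png',cv2.resize(im[150:250,270:400],None,fx=5,fy=5,interpolation=3))
    m=(abs(Q[:,1])<58)&(abs(Q[:,1])>25)&(Q[:,2]>20)&(Q[:,2]<54)&(Q[:,0]<-72)&(Q[:,0]>-150); print(m.sum(),np.percentile(Q[m,0],[1,5,25,50,75]) if m.sum() else 0)
E
```

```text
[-92.7  -0.   99.9]
0 0
22 [-84.45475824 -84.37052841 -84.11440746 -83.75000177 -83.03187393]
```

View pics/s1.png

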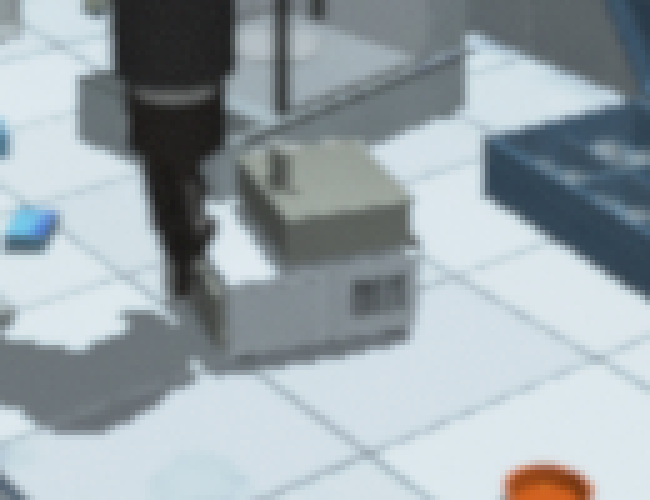

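arm_command:
  deltas:
    - [[25,0,0],[0,0,0],-1]
    - [[25,0,-60],[0,0,0],0]
    - [[25,0,-120],[0,0,0],0.3]
    - [[-20,0,-145],[0,0,0],0.3]
    - [[-77,0,-145],[0,0,0],0.3]
    - [[-77,0,-145],[0,0,0],0.3]
    - [[-77,0,-145],[0,0,0],0.3]
    - [[-77,0,-115],[0,0,0],0.3]
    - [[-77,0,-88],[0,0,0],0.3]
    - [[-77,0,-88],[0,0,0],0.3]
    - [[-77,0,-88],[0,0,0],0.3]

```text
clock: 6.58
position: [0.5656, 0.0752, 0.1902]
tool_rot: [0.145, 0.989, 0.001, 0.001]
ft_force: [0.6, 0.6, 0.2]
grip_width: 0.646
finger_force: 0.0
```

```bash
python3 - <<'E'
from h import *
s=readout.sense();print(((s["position"]-O)@S*1000).round(1),s["grip_width"],s["ft_force"])
im,P=snap("side"); cv2.imwrite('pics/s2.png',cv2.resize(im[140:230,280:380,::-1],None,fx=6,fy=6,interpolation=3))
E
```

```text
[-13.1   0.2 190.2] 0.6464484102029909 [0.56093133 0.64999079 0.18571393]
```

View pics/s2.png

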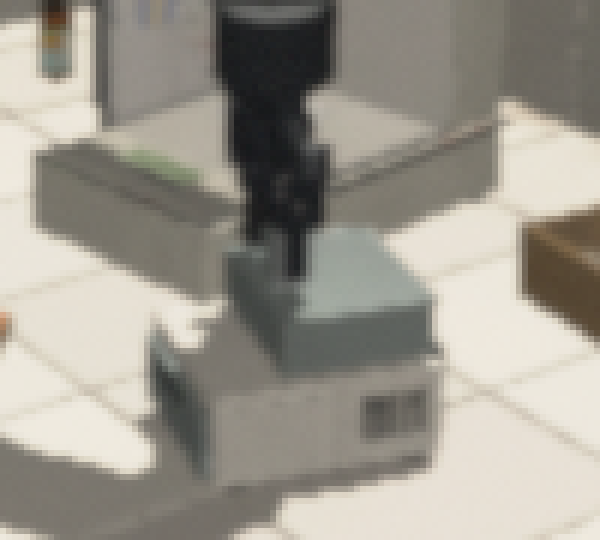

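The picture shows the drawer flush at (180,400) and the fingers at (285,250) over the tab. Closing.

arm_command:
  deltas:
    - [[0,0,0],[0,0,0],-1]
    - [[0,0,0],[0,0,0],-1]
    - [[0,0,0],[0,0,0],-1]
    - [[0,0,0],[0,0,0],-1]
    - [[0,0,0],[0,0,0],-1]
  squeeze: 30

```text
clock: 7.25
position: [0.5658, 0.0753, 0.1892]
tool_rot: [0.145, 0.989, 0.0, 0.001]
ft_force: [-2.1, 2.2, 5.8]
grip_width: 0.341
finger_force: 31.5
```

```bash
python3 - <<'E'
import numpy as np
r=np.hypot(85,58+4); a0=np.arctan2(62,-85)
for t in np.arange(.1,1.61,.1):
    print(round(t,1), round(-(r*np.cos(a0-t)+85)), round(-(r*np.sin(a0-t)-62)))
E
```

```text
0.1 -7 -8
0.2 -14 -16
0.3 -22 -22
0.4 -31 -28
0.5 -40 -33
0.6 -50 -37
0.7 -60 -40
0.8 -70 -42
0.9 -81 -43
1.0 -91 -43
1.1 -102 -42
1.2 -112 -40
1.3 -122 -36
1.4 -132 -32
1.5 -141 -27
1.6 -149 -21
```

arm_command:
  deltas:
    - [[-7,0,-8],[0,0,0],-1]
    - [[-14,0,-16],[0,0,0],-1]
    - [[-22,0,-22],[0,0,0],-1]
    - [[-31,0,-28],[0,0,0],-1]
    - [[-40,0,-33],[0,0,0],-1]
    - [[-50,0,-37],[0,0,0],-1]
    - [[-50,0,-37],[0,0,0],-1]

```text
clock: 8.12
position: [0.6137, 0.0608, 0.2246]
tool_rot: [0.145, 0.989, 0.0, -0.0]
ft_force: [0.5, 2.3, 0.5]
grip_width: 0.344
finger_force: 30.3
```

arm_command:
  deltas:
    - [[-10,0,-3],[0,0,0],-1]
    - [[-20,0,-5],[0,0,0],-1]
    - [[-31,0,-6],[0,0,0],-1]
    - [[-41,0,-6],[0,0,0],-1]
    - [[-52,0,-5],[0,0,0],-1]
    - [[-62,0,-3],[0,0,0],-1]
    - [[-72,0,1],[0,0,0],-1]
    - [[-82,0,5],[0,0,0],-1]
    - [[-91,0,10],[0,0,0],-1]
    - [[-95,0,13],[0,0,0],-1]
    - [[-95,0,13],[0,0,0],-1]

```text
clock: 9.5
position: [0.7064, 0.0328, 0.2132]
tool_rot: [0.145, 0.989, 0.0, 0.003]
ft_force: [3.9, 2.8, 5.6]
grip_width: 0.342
finger_force: 29.4
```

```bash
python3 - <<'E'
from h import *
s=readout.sense();print(((s["position"]-O)@S*1000).round(1),s["grip_width"],s["ft_force"])
im,P=snap("side"); cv2.imwrite('pics/s3.png',cv2.resize(im[130:230,280:380,::-1],None,fx=5.5,fy=5.5,interpolation=3))
E
```

```text
[133.9  -0.  213.2] 0.34170722161414957 [3.91387932 2.76938821 5.61666065]
```

View pics/s3.png

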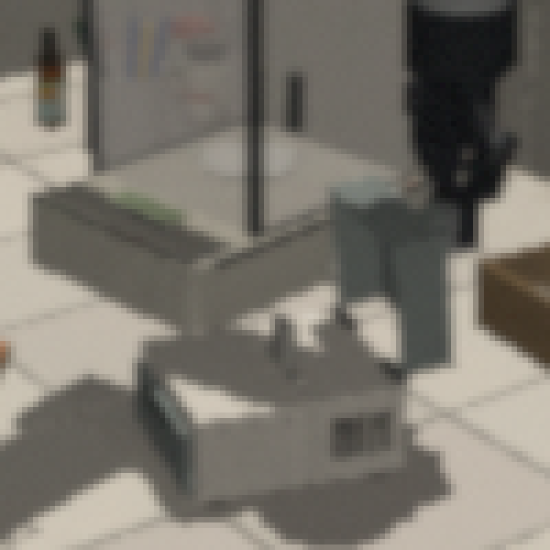

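arm_command:
  deltas:
    - [[0,0,0],[0,0,0],0.3]
    - [[0,0,0],[0,0,0],0.3]
    - [[0,0,0],[0,0,0],0.3]
    - [[0,0,-20],[0,0,0],0.3]
    - [[0,0,-75],[0,0,0],0.3]
    - [[0,0,-80],[0,0,0],0.3]
    - [[0,0,-80],[0,0,0],0.3]

```text
clock: 10.42
position: [0.7045, 0.0334, 0.2939]
tool_rot: [0.145, 0.989, 0.001, 0.001]
ft_force: [0.1, 1.0, -0.4]
grip_width: 0.649
finger_force: 0.0
```

```bash
python3 - <<'E'
from h import *
s=readout.sense();print(((s["position"]-O)@S*1000).round(1),s["grip_width"],s["ft_force"])
for n in("top","side"):
    im,P=snap(n); Q=((P-O)@S*1000).reshape(-1,3)
    m=(abs(Q[:,1])<40)&(Q[:,2]>80)&(Q[:,2]<110)&(Q[:,0]<40)&(Q[:,0]>-20)
    print(n,m.sum(),np.percentile(Q[m],[5,50,95],axis=0).round(1))
    m=(abs(Q[:,1])<65)&(Q[:,2]>90)&(Q[:,2]<180)&(Q[:,0]<150)&(Q[:,0]>45)
    print(n,'flap',m.sum(),np.percentile(Q[m],[5,50,95],axis=0).round(1) if m.sum() else 0)
    m=(abs(Q[:,1])<58)&(Q[:,2]>20)&(Q[:,2]<60)&(Q[:,0]<-60)&(Q[:,0]>-130)
    print('drawer',m.sum(),np.percentile(Q[m,0],[5,50]) if m.sum() else 0)
E
```

```text
[132.    0.  293.9] 0.649337037873692 [ 0.11177452  0.98868301 -0.36585166]
top 38 [[  4.7 -12.2  82.6]
 [  8.5  -0.3  99.3]
 [ 14.   11.3 106.3]]
top flap 713 [[ 65.6 -56.2 162.7]
 [ 85.9  -0.9 173.1]
 [123.5  53.4 178.4]]
drawer 107 [-83.12794883 -80.62823873]
side 31 [[  3.5 -16.3  81.3]
 [  6.7 -10.3  92.9]
 [ 13.    9.2 101. ]]
side flap 500 [[ 64.9 -63.2  95.5]
 [ 84.3 -21.8 145.5]
 [106.6  57.2 174.8]]
drawer 116 [-84.63971562 -83.25554026]
```

arm_command:
  deltas:
    - [[60,0,0],[0,0,0],0.3]
    - [[122,0,0],[0,0,0],0.3]
    - [[122,0,0],[0,0,0],0.3]
    - [[122,0,50],[0,0,0],0.3]
    - [[122,0,95],[0,0,0],0.3]
    - [[122,0,125],[0,0,0],0.3]
    - [[122,0,146],[0,0,0],0.3]
    - [[122,0,146],[0,0,0],0.3]
    - [[122,0,146],[0,0,0],-1]
    - [[122,0,146],[0,0,0],-1]
    - [[122,0,146],[0,0,0],-1]
    - [[122,0,146],[0,0,0],-1]
    - [[122,0,146],[0,0,0],-1]
  squeeze: 50

```text
clock: 12.15
position: [0.5882, 0.0686, 0.1473]
tool_rot: [0.145, 0.989, 0.0, 0.001]
ft_force: [0.0, 1.0, 5.3]
grip_width: 0.293
finger_force: 49.8
```

arm_command:
  deltas:
    - [[0,0,-10],[0,0,0],-1]
    - [[0,0,-25],[0,0,0],-1]
    - [[0,0,-45],[0,0,0],-1]
    - [[0,0,-70],[0,0,0],-1]
    - [[0,0,-100],[0,0,0],-1]
    - [[0,0,-125],[0,0,0],-1]
    - [[0,0,-125],[0,0,0],-1]
    - [[0,0,-125],[0,0,0],-1]

```text
clock: 13.15
position: [0.5872, 0.0684, 0.2704]
tool_rot: [0.145, 0.989, 0.0, -0.001]
ft_force: [-0.0, 0.8, -1.2]
grip_width: 0.292
finger_force: 49.4
```

```bash
python3 - <<'E'
from h import *
s=readout.sense();print(((s["position"]-O)@S*1000).round(1),s["grip_width"],s["ft_force"])
im,P=snap("side"); cv2.imwrite('pics/s4.png',cv2.resize(im[120:230,280:400,::-1],None,fx=5,fy=5,interpolation=3))
im,P=snap("top")
for o in spotter.outline_of("top","weigh_dish"):
    b=o["region"]; X=P[b]; print(round(o["score"],2),((np.nanpercentile(X,2,0)+np.nanpercentile(X,98,0))/2).round(4),np.nanpercentile(X,98,0)[:2]-np.nanpercentile(X,2,0)[:2],im[b].mean(0).round())
    c=np.nanmean(X,0); d=np.array([.466,-.337])
# dish + plate offset: grasp TCP above plate centre (9,0) vs TCP
yaw=np.radians(73.3)
print(delta([.466,-.337,.272]), delta([.466,-.337,.172]))
E
```

```text
[ 9.600e+00 -1.000e-01  2.704e+02] 0.29195983883896476 [-0.01179145  0.79004559 -1.23686858]
0.86 [ 0.3601 -0.3013  0.0077] [0.051718   0.05284288] [162.  71.  65.]
0.73 [ 0.4633 -0.3368  0.0078] [0.05210238 0.05211378] [171. 168. 159.]
0.65 [ 0.4372 -0.2351  0.0068] [0.05776297 0.05440643] [ 85. 103. 147.]
0.6 [ 0.5551 -0.2341  0.0075] [0.05358386 0.05143927] [ 79.  98. 149.]
(array([-3.00e-01, -4.23e+02, -1.90e+00]), array([-0.06, -0.1 ,  0.01])) (array([  -0.5, -422.9,   98.1]), array([-0.06, -0.1 ,  0.01]))
```

View pics/s4.png

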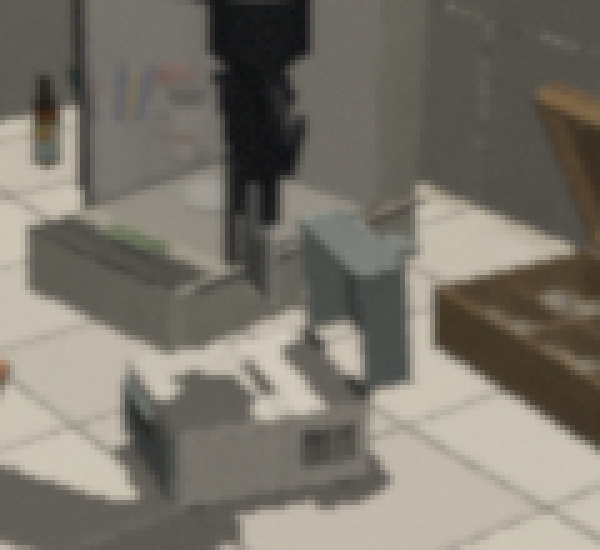

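The plate (265,265) hangs upright in the fingers, clear of the slot at (258,378); flap open, drawer shut. Carrying to the metal dish.

arm_command:
  deltas:
    - [[0,-20,0],[0,0,0],-1]
    - [[0,-60,0],[0,0,0],-1]
    - [[0,-105,0],[0,0,0],-1]
    - [[0,-150,0],[0,0,0],-1]
    - [[0,-195,0],[0,0,0],-1]
    - [[0,-240,0],[0,0,0],-1]
    - [[0,-285,0],[0,0,0],-1]
    - [[0,-330,0],[0,0,0],-1]
    - [[0,-370,0],[0,0,0],-1]
    - [[0,-400,0],[0,0,0],-1]
    - [[0,-423,0],[0,0,0],-1]
    - [[0,-423,0],[0,0,0],-1]
    - [[0,-423,25],[0,0,0],-1]
    - [[0,-423,50],[0,0,0],-1]
    - [[0,-423,75],[0,0,0],-1]
    - [[0,-423,92],[0,0,0],-1]
    - [[0,-423,98],[0,0,0],-1]
    - [[0,-423,98],[0,0,0],-1]
    - [[0,-423,98],[0,0,0],-1]
    - [[0,-423,98],[0,0,0],-1]

```text
clock: 15.8
position: [0.4663, -0.337, 0.1737]
tool_rot: [0.145, 0.989, -0.0, 0.001]
ft_force: [0.3, -0.8, -0.6]
grip_width: 0.298
finger_force: 49.4
```

```bash
python3 - <<'E'
from h import *
s=readout.sense();print(s["position"],s["grip_width"],s["finger_force"])
im,P=snap("side"); cv2.imwrite('pics/s5.png',cv2.resize(im[150:310,280:440,::-1],None,fx=3.7,fy=3.7,interpolation=3))
for n in("side","top"):
    if n=="top": im,P=snap(n)
    for q in("filter_plate","weigh_dish"):
        for o in spotter.outline_of(n,q)[:4]:
            X=P[o["region"]]; print(n,q,round(o["score"],2),o["rect"],np.nanpercentile(X,[3,97],axis=0).round(3).tolist())
E
```

```text
[ 0.46630812 -0.33698361  0.17374413] 0.29760193172420263 49.386616945266724
side filter_plate 0.48 [377.3, 242.9, 9.0, 27.4] [[0.454, -0.366, 0.05], [0.468, -0.315, 0.112]]
side weigh_dish 0.61 [372.1, 271.1, 18.8, 13.3] [[0.437, -0.363, -0.0], [0.486, -0.313, 0.014]]
side weigh_dish 0.59 [336.5, 276.3, 15.3, 14.0] [[0.336, -0.326, -0.0], [0.387, -0.275, 0.015]]
side weigh_dish 0.48 [341.0, 255.2, 20.5, 10.8] [[0.413, -0.261, -0.0], [0.462, -0.212, 0.015]]
top weigh_dish 0.71 [426.4, 244.3, 16.9, 20.0] [[0.337, -0.326, -0.004], [0.386, -0.279, 0.018]]
top weigh_dish 0.65 [415.0, 226.0, 10.7, 11.9] [[0.414, -0.263, -0.002], [0.451, -0.241, 0.019]]
top weigh_dish 0.53 [285.7, 202.6, 35.7, 8.5] [[0.487, 0.046, 0.003], [0.517, 0.139, 0.065]]
top weigh_dish 0.45 [437.6, 216.8, 19.6, 12.7] [[0.435, -0.359, -0.003], [0.473, -0.31, 0.052]]
```

View pics/s5.png

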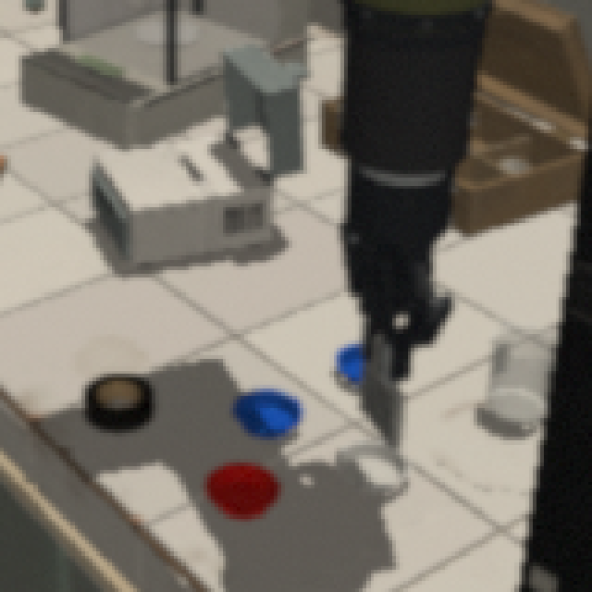

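The plate (382,395) hangs upright over the metal dish (370,470) with its bottom about 46 mm above the bench. The flap is up at (265,90) and the drawer is shut.

```bash
python3 -c "
from h import *
print(order.job_done())"
```

```text
the job is handed in; nothing more can be done
None
```

The job is handed in: the drawer is shut, the flap stands open at roughly 1.5 rad, and the plate is held upright over the metal dish with its lower edge about 46 mm above the bench; no verdict was returned.

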